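Set out the recording desk row

TASK

Set out the row on the grey runner: lay the flat aluminium card case centred on top of the drawer unit with its long side along the unit's width, and stand the dragon centred on the case, looking the way the drawer fronts face, towards the robot. Stand the microphone shock mount midway between the drawer unit and the headphone hook, and the pink pencil holder on the other side of the drawer unit, with a gap of about 3 cm, both on the runner's centreline. Let nothing topple, and leave the mug and the tape roll where they are.

Things in the scene. Friction and masses are not known exactly. Their poses are not given: they have to be found in the camera images.
- runner: Thin grey felt desk runner fixed to the desk, 130 (x) by 560 (y) by 3 mm thick, origin at the centre of its underside on the desk (its top is 3 mm above the desk). Its own y axis is its long centreline; it lies within 0.1 rad of world y. The drawer unit and the headphone hook stand on its centreline and turned with it, and the finished row stands on it.
- drawer_unit: Small metal two-drawer unit with push latches, fixed on the runner, 110 deep (x) by 100 wide (y) by 90 mm tall, flat top; origin at the centre of its underside. The drawer fronts face its own -x (towards the robot). It stands either left or right of the headphone hook, their centres 225 to 265 mm apart.
- headphone_hook: Aluminium headphone stand, fixed on the runner: round base of 90 mm diameter, 8 mm thick, a 12 mm post up its middle, hook arm reaching 55 mm towards its own -x at 185 mm, top at 205 mm above its underside. Origin at the centre of its underside.
- card_case: Flat closed aluminium memory-card case, loose, 54 (x) by 84 (y, its long side) by 24 mm tall, about 0.12 kg; origin at the centre of its underside. Starts flat on the desk, long side within 0.3 rad of world y.
- dragon: Dark green hard plastic dragon, loose, 75 mm tall, about 0.09 kg, black base 50 (x) by 40 (y) by 6 mm; origin at the centre of its underside. Faces its own -x (snout out to x = -32 mm). Grip the body's flat sides, 30 mm apart across y, 8 to 46 mm high, x = -12 to +16 mm; the head above is 22 mm wide. Starts upright, side-on, yaw 1.15 to 2.0 rad (yaw 0 faces world -x).
- pencil_holder: Pink ceramic pencil holder, loose, empty round straight cup without handle, outer diameter 62 mm, 95 mm tall, wall 4 mm, about 0.25 kg; origin at the centre of its underside. Starts upright; yaw means nothing.
- shock_mount: Black acrylic desk microphone shock mount, loose, round about its z axis: base disc of 64 mm diameter and 9 mm thick, an 18 mm stem, and on it a round basket of 48 mm outer diameter from 48 to 86 mm high (top), about 0.15 kg; origin at the centre of its underside. Starts upright; grip it by the basket.
- mug: White ceramic mug with a handle, loose bystander among the things, diameter 72 mm, 85 mm tall; origin at the centre of its underside, handle towards its own +y, starting towards the robot. Leave it alone.
- tape_roll: Pale cream roll of tape lying flat, loose bystander among the things, ring of 72 mm outer and 52 mm inner diameter, 24 mm tall; origin at the centre of its underside. Leave it alone. The four things, the mug and the tape roll start in shuffled order in a row along the robot's side of the desk (x 0.42 to 0.45), about 106 to 154 mm between neighbouring centres.
Not all that is in view belongs to the job. What is shaped like the headphone_hook but brown or orange is not meant.

How it is judged:
By the outcome, as a careful person would: the job done as asked, in the order asked, and still so for the second after the job is handed in, with the robot touching nothing.
It also fails if it takes over 122 s, if anything falls off the work surface, if the arm or the gripper's body presses on something with over 40 N, if the wrist force passes 120 N, or if a joint passes its speed limit or range.

ROBOT

A 6-joint arm with a two-finger parallel gripper is mounted at the origin on the work surface. World frame = base frame: x ahead of the robot, y to its left, z up, the work surface at z = 0. Lengths are in m, angles in degrees, forces in N, time in s.
With the tool pointing down it reaches from about 0.375 to 0.9 m from the base axis. Payload 3.1 kg.
Tool frame: the origin (TCP) lies on the centre line of the jaws, within the pads' length; the fingertips stand 22 mm ahead of it and the grasp point (between the pads) lies 3 mm ahead of it; z points along the fingers, y is the line along which they close (so a half turn about z gives the same grasp; the last joint's range is limited). The gripper opens to 87 mm and grips with 3 to 60 N. Pads are 19 mm wide; open, the fingers measure 117 mm over their backs; the gripper's body (75 mm by 190 mm) begins 51 mm behind the grasp point.
Start: joints at [-83.279, 30.224, 82.088, -0, 67.689, -10.227], TCP at [0.182, -0.598, 0.245] pointing down, gripper open.
Joint ranges: [-176.69, 176.69], [-43.24, 126.21], [12.49, 139.97], [-82, 262], [0, 151.66], [-163.58, 163.58]. Speed limits (degrees/s): [159.86, 159.86, 180, 180, 180, 180].

INTERFACE

Orientations are given as a 3x3 rotation matrix whose columns are the frame's x, y, z axes.
In Python, from rig import * gives the robot as it stands.
- The arm moves only by the shell command python3 -m jog 'ROWS'. ROWS is text: rows parted by semicolons, each of 7 numbers parted by spaces: the shift along the tool's x, y, z in mm, then the turn, a rotation vector about the tool's x, y, z in rad, then the finger opening in mm, from 0 to 87. In form: tx ty tz ax ay az fingers; .... A call has 1 to 12 rows; each row shifts and turns the commanded pose from where the row before left it, along the tool's axes as they then stand; what a row does not reach is not made up. A row lasts 1/8 s, in which the tool goes at most 62.5 mm and 10.7 degrees, less where a joint would pass 70% of its speed; a pose out of reach is approached as far as the arm can. A call with a gripper value outside its range is refused whole. The fingers move at their own pace and stop on an object; the grip force is fixed at half the most. Time passes only in rows, so rows that do not move let the fingers close. It gives the time, the measured TCP pose, the force, the opening and the grip force at its end, in the units of the state.
- read_state(): the state, without advancing time (a new reading comes with each control period).
- capture(name): name is "scene" or "side" or "wrist"; returns a dict with "color" (384x512x3 uint8, red, green, blue), "camera_matrix" (3x3 intrinsics, pixels), "distortion" ([k1, k2, p1, p2, k3] as OpenCV has them; the pictures are not rectified), "R" (3x3) and "t" (3): a world point X has camera coordinates R X + t. Camera axes: x right, y down, z forward; pixel columns grow to the right and rows downward; lengths in m; the calibration is good to about 2 mm. A picture is of the moment at which its call begins. There is no depth.
- hand_in(): hands the job in; it is judged then, once.
Trained networks look in the newest picture that a camera, given by its name, has taken for a name from the list of things; names that differ only in an ending like _2 or _b are one class to them, and where a whole thing is asked for, a point or a joint stands for the part that bears it (a point fixed in the world has none). Each returns a list of dicts, best first, with "conf" (0 to 1); they miss things now and then, are a little off and sometimes report something else, mostly with a low value. They report only what shows in the picture. A call takes as long as a camera call. They do not tell look-alikes from the thing itself.
- find_in(camera, target): "at" ([x, y, z] in m, in world coordinates, good to about 4 mm: the middle of the surface that is visible of it).
- trace(camera, target): "pixels" (384x512 bool, what is visible of it).
- place_of(camera, target): "at" ([x, y, z] in m, in world coordinates, good to about 4 mm: a listed point, or the origin of a listed thing).
The state is a dict: "time_s": time; "joint_positions": joint angles; "qvel": joint speeds; "tau": joint torques, N m; "position": TCP position; "tcp_rot": TCP orientation; "force": force on the tool from outside, world axes, zero at the start; "moment": the same for the moment, N m; "opening": opening from 0.0 (shut) to 1.0 (fully open); "grasp_force": force on a finger pad.
Only numpy, scipy, OpenCV 4.12 (cv2) and the standard library are available. Lean on these libraries where they do the work, as an engineer would, in place of code of your own. Each camera call takes 0.05 s, during which the arm holds its last target. There are 200 camera calls.

## Working session

There is one attempt and no reset: what is moved stays moved. The work goes in short steps, Python scripts to look and compute and a shell command to move; the robot and the scene stay as the last step left them, time stands still between calls to the robot, and variables do not carry over. Pictures are saved under pics/ and viewed, at most 17 in all, crops included, and the job is handed in when it is done.

```bash
ls; mkdir -p pics
python3 - <<'E'
from rig import *
import cv2, numpy as np
for c in ("scene","side"):
    d=capture(c); cv2.imwrite(f"pics/{c}0.png",d["color"][:,:,::-1])
    print(c,d["R"].round(2).tolist(),d["t"].round(3))
    for n in "runner drawer_unit headphone_hook card_case dragon pencil_holder shock_mount mug tape_roll".split():
        print(n,[(np.round(r["at"],4).tolist(),round(r["conf"],2)) for r in place_of(c,n)][:3])
s=read_state();print(s["time_s"],s["tcp_rot"],s["force"])
E
```

```text
pics
scene [[0.83, 0.55, -0.01], [0.45, -0.69, -0.57], [-0.32, 0.47, -0.82]] [-0.549 -0.232  1.599]
runner [([0.6215, 0.0258, 0.0014], 0.57)]
drawer_unit [([0.6208, -0.084, 0.0023], 0.87)]
headphone_hook [([0.8248, 0.2254, 0.0003], 0.95), ([0.5657, 0.4193, 0.0042], 0.8), ([0.6256, 0.1432, 0.0059], 0.74)]
card_case [([0.44, -0.1951, -0.0004], 0.97)]
dragon [([0.4214, -0.3194, -0.0003], 0.87)]
pencil_holder [([0.4427, 0.1882, 0.0009], 0.57)]
shock_mount [([0.4179, -0.0547, 0.0002], 0.6), ([0.424, -0.3178, -0.0021], 0.31)]
mug [([0.4239, 0.0753, -0.0011], 0.97)]
tape_roll [([0.4376, 0.3262, 0.0021], 0.55)]
side [[-0.76, -0.65, -0.01], [-0.43, 0.51, -0.75], [0.5, -0.56, -0.66]] [0.49  0.279 1.081]
runner [([0.6243, 0.0235, 0.0022], 0.62)]
drawer_unit [([0.6214, -0.0895, 0.0032], 0.71)]
headphone_hook [([0.5614, 0.4179, -0.0014], 0.88), ([0.8258, 0.2226, 0.0011], 0.81), ([0.6242, 0.1469, 0.0042], 0.78)]
card_case [([0.4434, -0.1957, -0.0009], 0.65)]
dragon [([0.4223, -0.3137, -0.002], 0.63)]
pencil_holder [([0.4393, 0.1901, 0.0014], 0.82), ([0.4208, -0.0561, -0.001], 0.51)]
shock_mount [([0.4199, -0.0561, 0.0012], 0.78)]
mug [([0.4281, 0.0745, 0.0019], 0.79)]
tape_roll [([0.436, 0.3236, -0.0014], 0.9)]
1.0 [[ 9.56568086e-01  2.91509001e-01  1.81117566e-05]
 [ 2.91509001e-01 -9.56568081e-01 -9.16789207e-05]
 [-9.40010226e-06  9.29768697e-05 -9.99999996e-01]] [-0.3970072  -0.32947781  0.16729824]
```

View pics/scene0.png

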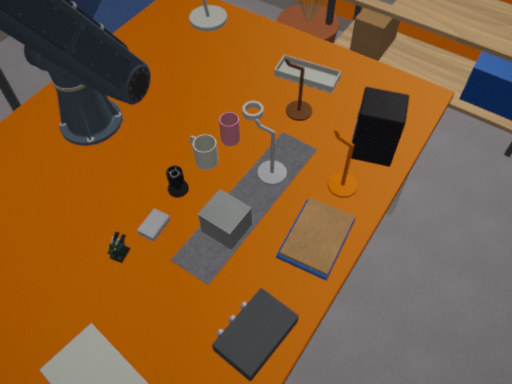

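View pics/side0.png

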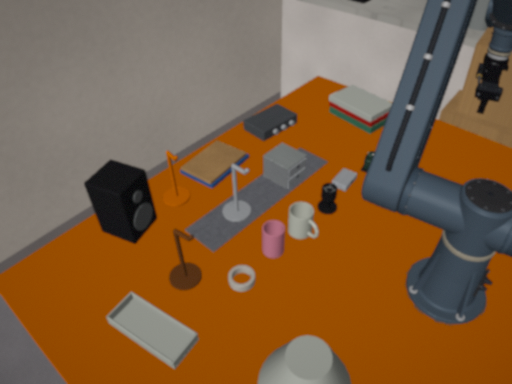

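The scene view shows the silver hook at (272,172), the drawer unit at (225,218) and the row of things to their left. The brown hook (299,110) and orange hook (343,185) are decoys. The side view agrees. Next I'll refine poses by fitting silhouettes.

```bash
cat > h.py <<'E'
from rig import *
import cv2, numpy as np
from scipy.optimize import minimize
def proj(d,P):
    return cv2.projectPoints(np.asarray(P,float),cv2.Rodrigues(d["R"])[0],d["t"],d["camera_matrix"],np.array(d["distortion"],float))[0][:,0]
def ground(d,px,z):
    u=cv2.undistortPoints(np.asarray(px,float).reshape(-1,1,2),d["camera_matrix"],np.array(d["distortion"],float))[:,0]
    r=np.c_[u,np.ones(len(u))]@d["R"]; c=-d["R"].T@d["t"]
    return (c+r*((z-c[2])/r[:,2])[:,None])[:,:2]
def box(a,b,h,z0=0): return np.array([(sx*a/2,sy*b/2,z) for sx in(-1,1) for sy in(-1,1) for z in(z0,z0+h)])
def cyl(r,z0,z1): return np.array([(r*np.cos(t),r*np.sin(t),z) for t in np.linspace(0,6.283,33) for z in(z0,z1)])
def place(P,x,y,w):
    c,s=np.cos(w),np.sin(w); return P@np.array([[c,s,0],[-s,c,0],[0,0,1]])+[x,y,0]
def sil(d,parts,q,S=4):
    m=np.zeros((384*S,512*S),np.uint8)
    for P in parts:
        cv2.fillConvexPoly(m,np.round(cv2.convexHull(((proj(d,place(P,*q))+.5)*S-.5).astype(np.float32))).astype(np.int32),255)
    return cv2.resize(m,(512,384),interpolation=cv2.INTER_AREA)/255.
def fit(views,parts,q0,yaw=True):
    "views: list of (cap, mask, ignore mask)"
    def cost(q):
        qq=(q[0]/100,q[1]/100,q[2]/5 if yaw else 0)
        return sum((np.abs(sil(d,parts,qq)-m)*(~ig)).sum() for d,m,ig in views)
    q0=[q0[0]*100,q0[1]*100,q0[2]*5]; 
    r=minimize(cost,q0,method="Nelder-Mead",options=dict(initial_simplex=np.array([q0]+[np.array(q0)+np.eye(3)[i]*[.8,.8,.8][i] for i in range(3)]),xatol=.005,fatol=.2,maxiter=200))
    return np.array([r.x[0]/100,r.x[1]/100,r.x[2]/5]).round(4), round(r.fun,1), [int(m.sum()) for _,m,_ in views]
def mask(c,n,at):
    "trace whose centroid is nearest to the projected place"
    d=capture(c); L=trace(c,n)
    L=[t["pixels"] for t in L if t["pixels"].sum()>20]
    if not L: return d,None
    p=proj(d,[at])[0]
    return d,min(L,key=lambda m:np.hypot(*(np.argwhere(m).mean(0)[::-1]-p)))
def where():
    s=read_state(); R=np.array(s["tcp_rot"]); 
    print("t",round(s["time_s"],2),"p",np.round(np.array(s["position"])*1000,1),"th",round(np.degrees(np.arctan2(R[1,0],R[0,0])),2),"J",np.round(s["joint_positions"],0),"F",np.round(s["force"],1),"op",round(s["opening"]*87,1),"gf",round(s["grasp_force"],1))
E
python3 - <<'E'
from h import *
M={"drawer_unit":([box(.11,.1,.09,.003)],(.621,-.087,0),True),
"card_case":([box(.054,.084,.024)],(.442,-.195,0),True),
"pencil_holder":([cyl(.031,0,.095)],(.441,.189,0),False),
"shock_mount":([cyl(.032,0,.009),cyl(.009,0,.05),cyl(.024,.048,.086)],(.419,-.055,0),False),
"headphone_hook":([cyl(.045,.003,.011),cyl(.006,.003,.2)],(.625,.145,0),False)}
ov=None
for n,(parts,q,yw) in M.items():
    V=[]
    for c in("scene","side"):
        d,m=mask(c,n,(q[0],q[1],.04))
        if m is None: print("none",n,c); continue
        V.append((d,m,np.zeros_like(m)))
    for v in ([V]+[[x] for x in V]): print(n,*fit(v,parts,q,yw))
for c in("scene","side"):
    d,m=mask(c,"runner",(.62,.025,.003))
    g=ground(d,np.argwhere(m)[:,::-1],.003).astype(np.float32)
    print(c,cv2.minAreaRect(g*1000), m.sum())
    ks=cv2.dilate(m.astype(np.uint8),None)
    im=d["color"].copy(); im[cv2.morphologyEx(m.astype(np.uint8),cv2.MORPH_GRADIENT,np.ones((2,2)))>0]=(255,255,0)
    cv2.imwrite(f"pics/run_{c}.png",cv2.resize(im[60:300,150:370] if c=="scene" else im[100:300,150:370],None,fx=2.5,fy=2.5)[:,:,::-1])
E
```

```text
drawer_unit [ 0.6245 -0.0894 -0.0094] 282.3 [2104, 1376]
drawer_unit [ 0.6261 -0.0903 -0.0324] 95.3 [2104]
drawer_unit [ 0.6168 -0.0853  0.0595] 145.0 [1376]
card_case [ 0.4483 -0.1988  0.1137] 155.0 [609, 328]
card_case [ 0.4504 -0.1992  0.0696] 50.9 [609]
card_case [ 0.4418 -0.1947  0.1626] 58.7 [328]
pencil_holder [0.4415 0.1887 0.0926] 158.3 [594, 697]
pencil_holder [ 0.4432  0.1879 -0.0309] 47.2 [594]
pencil_holder [0.4398 0.1891 0.0289] 100.0 [697]
shock_mount [ 0.4224 -0.0549 -0.004 ] 138.1 [513, 544]
shock_mount [ 0.4255 -0.0576  0.0194] 53.8 [513]
shock_mount [ 0.4191 -0.0509 -0.0087] 33.5 [544]
headphone_hook [0.627  0.1429 0.0284] 395.8 [742, 748]
headphone_hook [0.6299 0.1437 0.0444] 151.6 [742]
headphone_hook [0.62   0.1473 0.101 ] 131.3 [748]
scene ((627.57470703125, 22.757293701171875), (561.6146240234375, 133.3172607421875), 88.59687042236328) 4834
side ((616.3662719726562, 29.800765991210938), (557.089599609375, 132.14390563964844), 87.9687271118164) 3067
```

```bash
python3 - <<'E'
from h import *
# colour-based segmentation of non-orange; compare trace offsets
for c in("scene","side"):
    d=capture(c); im=d["color"].astype(int)
    print(c,d["distortion"])
    for n,at in (("card_case",(.442,-.195,.012)),("pencil_holder",(.441,.189,.05)),("shock_mount",(.419,-.055,.04))):
        dd,m=mask(c,n,at)
        hsv=cv2.cvtColor(d["color"],cv2.COLOR_RGB2HSV)
        org=(hsv[...,0]>6)&(hsv[...,0]<22)&(hsv[...,1]>190)
        near=cv2.dilate(m.astype(np.uint8),np.ones((9,9)))>0
        mm=near&~org
        print(n,m.sum(),mm.sum(),np.argwhere(m).mean(0)-np.argwhere(mm).mean(0))
E
python3 -c "
import cv2,numpy as np
a=cv2.imread('pics/run_scene.png');b=cv2.imread('pics/run_side.png');b=cv2.resize(b,None,fx=1,fy=1)
print(a.shape,b.shape)"
```

```text
scene [-0.06086528  0.          0.          0.          0.        ]
card_case 569 672 [ 0.50436491 -0.1824342 ]
pencil_holder 618 642 [0.17478753 0.0004688 ]
shock_mount 555 490 [0.47935282 0.07304652]
side [-0.10156195  0.          0.          0.          0.        ]
card_case 346 477 [-0.44996425  1.34822651]
pencil_holder 725 882 [0.18427086 0.18469153]
shock_mount 518 508 [ 2.40786794 -1.04597483]
(600, 550, 3) (500, 550, 3)
```

View pics/run_scene.png

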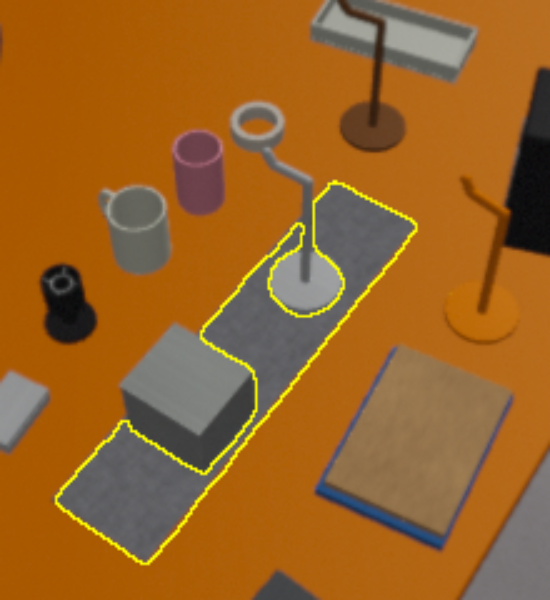

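The mask follows the runner to about a pixel: grey strip from (55,500) to (415,225) in the crop, with the hook base at (305,283). The two cameras differ by several mm, so I'll use the wrist camera from above to refine.

```bash
python3 -m jog '0 0 -15 0 0 -0.182 87;0 0 -15 0 0 -0.182 87;0 0 -15 0 0 -0.182 87;0 0 -15 0 0 -0.182 87;0 0 -15 0 0 -0.182 87;0 0 -15 0 0 -0.182 87;0 0 -15 0 0 -0.182 87' >/dev/null; python3 -m jog '40 26 0 0 0 0 87;40 26 0 0 0 0 87;40 26 0 0 0 0 87;40 26 0 0 0 0 87;40 26 0 0 0 0 87;40 26 0 0 0 0 87;40 26 0 0 0 0 87;40 26 0 0 0 0 87;40 26 0 0 0 0 87;40 26 0 0 0 0 87; 0 0 0 0 0 0 87'
python3 - <<'E'
from h import *
where(); d=capture("wrist"); cv2.imwrite("pics/w1.png",d["color"][:,:,::-1]); print((-d["R"].T@d["t"]).round(3), d["R"].round(2).tolist(),d["camera_matrix"][0])
for n in "drawer_unit card_case dragon shock_mount".split(): print(n,[(np.round(r["at"],4).tolist(),round(r["conf"],2)) for r in place_of("wrist",n)][:2])
E
```

```text
time_s: 5.15
position: [0.4436, -0.1954, 0.3497]
tcp_rot: [[-0.004, 1.0, 0.0], [1.0, 0.004, 0.0], [0.0, 0.0, -1.0]]
force: [-0.1, -0.4, -0.4]
opening: 1.002
grasp_force: 0.0
t 5.15 p [ 443.6 -195.4  349.7] th 90.24 J [-37.  12.  93.   0.  74. -37.] F [-0.1 -0.4 -0.4] op 87.2 gf 0.0
[ 0.443 -0.126  0.49 ] [[1.0, 0.0, 0.0], [0.0, -0.97, 0.26], [0.0, -0.26, -0.97]] [268.57600518   0.         252.60700438]
drawer_unit [([0.6221, -0.0868, 0.0018], 0.92)]
card_case [([0.4448, -0.1984, 0.0002], 0.9)]
dragon [([0.4223, -0.3124, 0.0009], 0.7)]
shock_mount [([0.4231, -0.0533, 0.0014], 0.69), ([0.6212, -0.0896, 0.0015], 0.31)]
```

View pics/w1.png

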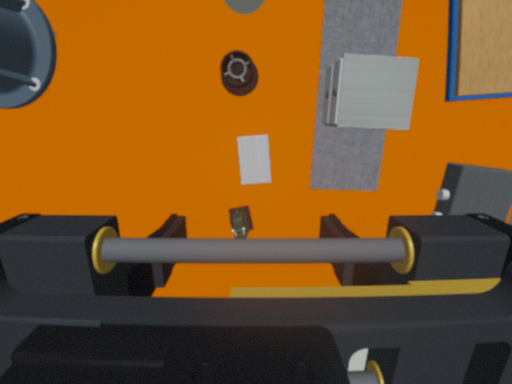

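The wrist view shows the case at (254,160), the mount at (238,72), the drawer unit at (375,92) with its fronts to the left, and the dragon partly hidden at (240,221).

Run:
```python
from h import *
M={"drawer_unit":([box(.11,.1,.09,.003)],(.6215,-.0878,-.03),True),
"card_case":([box(.054,.084,.024)],(.445,-.197,.1),True),
"shock_mount":([cyl(.032,0,.009),cyl(.009,0,.05),cyl(.024,.048,.086)],(.422,-.054,0),False)}
for n,(parts,q,yw) in M.items():
    d,m=mask("wrist",n,(q[0],q[1],.04))
    print(n,*fit([(d,m,np.zeros_like(m))],parts,q,yw))
    hsv=cv2.cvtColor(d["color"],cv2.COLOR_RGB2HSV)
    if n=="card_case":
        near=cv2.dilate(m.astype(np.uint8),np.ones((9,9)))>0
        mm=near&~((hsv[...,0]<22)&(hsv[...,1]>150)); print("colour",*fit([(d,mm,np.zeros_like(m))],parts,q,yw))
d,m=mask("wrist","runner",(.62,-.1,.003))
g=ground(d,np.argwhere(m)[:,::-1],.003)*1000
# right/left edges by row
ys=[];L=[];Rr=[]
for v in range(0,190):
    u=np.flatnonzero(m[v])
    if len(u)>3:
        a=ground(d,[[u[0]-.5,v],[u[-1]+.5,v]],.003)*1000
        L.append(a[0]);Rr.append(a[1])
L=np.array(L);Rr=np.array(Rr)
for nm,E in(("L",L),("R",Rr)):
    k=np.ones(len(E),bool)
    for _ in range(15):
        p=np.polyfit(E[k,1],E[k,0],1); r=E[:,0]-np.polyval(p,E[:,1]); k=abs(r)<max(2,1.5*np.median(abs(r)))
    print(nm,"yaw",-p[0].round(4),"x at y=25",np.polyval(p,25).round(1),"x at y=-87",np.polyval(p,-87).round(1),k.sum(),"ymin",E[:,1].min().round(1))
```

```text
drawer_unit [ 0.6194 -0.0889 -0.0357] 208.6 [6532]
card_case [ 0.4455 -0.1982  0.0812] 47.7 [1493]
colour [ 0.4457 -0.1977  0.0845] 56.6 [1585]
shock_mount [ 0.4198 -0.0575  0.1145] 70.7 [1381]
L yaw -0.0246 x at y=25 556.5 x at y=-87 553.7 185 ymin -257.1
R yaw -0.0256 x at y=25 686.5 x at y=-87 683.6 107 ymin -257.2
```

```bash
python3 -m jog '-2.8 1.8 0 0 0 -0.078 87;0 0 44 0 0 0 87;0 0 44 0 0 0 87;0 0 44 0 0 0 87;0 0 44 0 0 0 87;0 0 44 0 0 0 87;0 0 44 0 0 0 87;0 0 36 0 0 0 87;0 0 0 0 0 0 87'; python3 -c "from h import *;where()"
```

```text
time_s: 6.92
position: [0.4431, -0.2, 0.0475]
tcp_rot: [[-0.077, 0.997, -0.005], [0.997, 0.077, 0.003], [0.004, -0.004, -1.0]]
force: [-0.9, -0.4, 1.4]
opening: 1.0
grasp_force: 0.0
t 6.92 p [ 443.1 -200.    47.5] th 94.4 J [-37.  40. 110.  -0.  31. -42.] F [-0.9 -0.4  1.4] op 87.0 gf 0.0
```

```bash
python3 -m jog '0 0 12 0 0 0 87;0 0 9 0 0 0 87;0 0 0 0 0 0 87;0 0 0 0 0 0 87'|head -3; python3 -m jog '0 0 0 0 0 0 40;0 0 0 0 0 0 40;0 0 0 0 0 0 40;0 0 0 0 0 0 40;0 0 0 0 0 0 40;0 0 0 0 0 0 40'; python3 -c "from h import *;where()"
```

```text
time_s: 7.42
position: [0.4447, -0.2011, 0.0291]
tcp_rot: [[-0.077, 0.997, 0.001], [0.997, 0.077, -0.001], [-0.001, 0.001, -1.0]]
time_s: 8.18
position: [0.4447, -0.201, 0.0286]
tcp_rot: [[-0.077, 0.997, 0.001], [0.997, 0.077, -0.0], [-0.0, 0.001, -1.0]]
force: [0.4, 0.0, 1.8]
opening: 0.618
grasp_force: 30.0
t 8.18 p [ 444.7 -201.    28.6] th 94.41 J [-37.  42. 110.   0.  28. -42.] F [0.4 0.  1.8] op 53.8 gf 30.0
```

```bash
python3 -m jog '0 0 -20 0 0 0 40;0 0 -50 0 0 0 40;0 0 -50 0 0 0 40;0 0 -50 0 0 0.103 40;23 34.5 0 0 0 0 40;23 34.5 0 0 0 0 40;23 34.5 0 0 0 0 40;23 34.5 0 0 0 0 40;23 34.5 0 0 0 0 40;0 0 0 0 0 0 40;0 0 0 0 0 0 40;0 0 0 0 0 0 40'|head -1
python3 - <<'E'
from h import *
where()
d=capture("wrist");cv2.imwrite("pics/w2.png",d["color"][:,:,::-1])
for n in("drawer_unit","card_case"): print(n,[(np.round(r["at"],4).tolist(),round(r["conf"],2)) for r in place_of("wrist",n)][:2])
d,m=mask("wrist","card_case",(.62,-.088,.2)); print(m is not None and m.sum())
E
```

```text
time_s: 9.68
t 9.68 p [618.4 -90.9 198.1] th 88.45 J [-19.  33.  85.  -0.  62. -17.] F [ 0.5 -0.7 -1.3] op 53.4 gf 30.0
drawer_unit []
card_case [([0.616, -0.0859, 0.1691], 0.59)]
9300
```

View pics/w2.png

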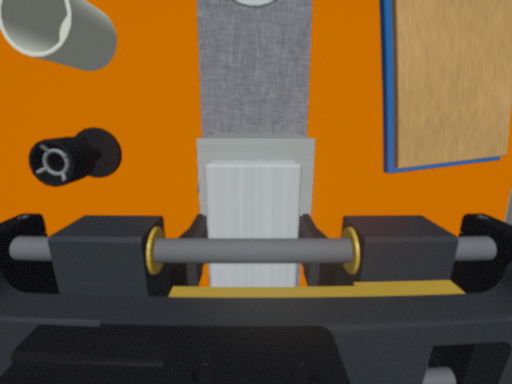

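The case is gripped over the unit. The unit's far top edge is at row 138, columns 197–314. The case's top edge is at row 161, columns 207–300. Measuring both now.

Run:
```python
from h import *
d=capture("wrist");g=cv2.cvtColor(d["color"],cv2.COLOR_RGB2GRAY).astype(float);sat=cv2.cvtColor(d["color"],cv2.COLOR_RGB2HSV)[...,1].astype(float)
def edges(p,k=3):
    q=np.diff(cv2.GaussianBlur(p.reshape(1,-1),(5,1),0)[0]); i=np.argsort(-abs(q)); out=[]
    for j in i:
        if all(abs(j-o[0])>3 for o in out): out.append((j,q[j]))
        if len(out)==k:break
    return [(int(a)+.5,round(b,1)) for a,b in out]
print("rows col 255",[(a+100,b) for a,b in edges(g[100:200,245:265].mean(1),4)])
print("rows col 203",[(a+100,b) for a,b in edges(g[100:200,201:205].mean(1),2)],"col 307",[(a+100,b) for a,b in edges(g[100:200,304:310].mean(1),2)])
for v in(30,80,120): print("runner row",v,sorted(edges(sat[v-3:v+3,170:340].mean(0),2)))
for v in(145,152): print("unit row",v,sorted(edges(sat[v-2:v+2,170:340].mean(0),2)))
for v in(175,195): print("case row",v,sorted(edges(g[v-2:v+2,170:340].mean(0),4)))
```

```text
rows col 255 [(137.5, np.float64(7.5)), (159.5, np.float64(4.4)), (163.5, np.float64(3.9)), (167.5, np.float64(-3.5))]
rows col 203 [(137.5, np.float64(9.9)), (101.5, np.float64(-2.1))] col 307 [(137.5, np.float64(6.6)), (133.5, np.float64(1.5))]
runner row 30 [(25.5, np.float64(-70.9)), (139.5, np.float64(74.9))]
runner row 80 [(27.5, np.float64(-72.4)), (137.5, np.float64(70.5))]
runner row 120 [(29.5, np.float64(-72.3)), (136.5, np.float64(68.8))]
unit row 145 [(24.5, np.float64(-73.2)), (143.5, np.float64(70.9))]
unit row 152 [(24.5, np.float64(-68.8)), (142.5, np.float64(71.7))]
case row 175 [(26.5, np.float64(10.0)), (35.5, np.float64(6.8)), (129.5, np.float64(-8.3)), (141.5, np.float64(-8.1))]
case row 195 [(27.5, np.float64(10.1)), (36.5, np.float64(7.4)), (128.5, np.float64(-8.1)), (140.5, np.float64(-8.2))]
```

Run:
```python
from h import *
d=capture("wrist")
P=lambda px,z:(ground(d,px,z)*1000).round(1).tolist()
print("runner",[P([[170+a+.5,v],[170+b+.5,v]],.003) for v,a,b in((30,25.5,139.5),(80,27.5,137.5),(120,29.5,136.5))])
print("unit",P([[194.9,145],[314,145],[194.9,152],[313.2,152],[255,138]],.093))
print("case",P([[206,175],[300,175],[207,195],[299,195],[255,161.5]],.1935))
```

```text
runner [[[559.0, 78.4], [688.7, 74.9]], [[557.6, 24.1], [687.3, 20.6]], [[556.8, -22.0], [686.9, -25.5]]]
unit [[567.7, -43.7], [676.1, -46.6], [567.2, -50.1], [675.5, -53.0], [622.5, -39.0]]
case [[594.3, -51.1], [646.2, -52.5], [594.0, -62.6], [645.9, -64.0], [621.6, -44.3]]
```

```bash
python3 -m jog '-2 1 20 0 0 0 40;0 0 25 0 0 0 40;0 0 20 0 0 0 40;0 0 4 0 0 0 40;0 0 2 0 0 0 40;0 0 0 0 0 0 40;0 0 0 0 0 0 40'; python3 -m jog '0 0 1.5 0 0 0 40;0 0 1.5 0 0 0 40;0 0 1 0 0 0 40;0 0 0.5 0 0 0 40;0 0 0 0 0 0 40'; python3 -c "from h import *;where()"
```

```text
time_s: 10.9
position: [0.6213, -0.0926, 0.1284]
tcp_rot: [[0.026, 1.0, 0.002], [1.0, -0.026, -0.001], [-0.001, 0.002, -1.0]]
force: [-0.0, 0.4, -1.4]
opening: 0.618
grasp_force: 30.0
time_s: 11.52
position: [0.6207, -0.0924, 0.1229]
tcp_rot: [[0.026, 1.0, -0.0], [1.0, -0.026, 0.0], [0.0, -0.0, -1.0]]
force: [0.2, 0.3, -1.8]
opening: 0.619
grasp_force: 30.0
t 11.53 p [620.7 -92.4 122.9] th 88.51 J [-19.  39.  87.  -0.  54. -17.] F [ 0.2  0.3 -1.8] op 53.9 gf 30.0
```

```bash
python3 -m jog '0 0 0.7 0 0 0 40;0 0 0.7 0 0 0 40;0 0 0 0 0 0 40'|sed -n '2p;4p'; python3 -m jog '0 0 0.7 0 0 0 40;0 0 0 0 0 0 40'|sed -n '2p;4p'
```

```text
position: [0.6208, -0.0925, 0.1216]
force: [-0.0, -0.2, -2.0]
position: [0.6208, -0.0924, 0.1216]
force: [-1.8, -0.1, 4.5]
```

```bash
python3 -m jog '0 0 0 0 0 0 65;0 0 0 0 0 0 87;0 0 0 0 0 0 87;0 0 -10 0 0 0 87;0 0 -40 0 0 0 87;-30 0 -50 0 0 0 87;-50 0 -50 0 0 0 87;-50 0 -30 0 0 0 87;0 0 0 0 0 0 87;0 0 0 0 0 0 87'|head -2
python3 - <<'E'
from h import *
where()
d=capture("wrist");cv2.imwrite("pics/w3.png",d["color"][:,:,::-1])
for n in("drawer_unit","card_case"): print(n,[(np.round(r["at"],4).tolist(),round(r["conf"],2)) for r in place_of("wrist",n)][:2])
for n,p,q in (("card_case",[box(.054,.084,.024,.093)],(.62,-.088,-.026)),):
  d,m=mask("wrist",n,(.62,-.088,.1)); print(n,*fit([(d,m,m&False)],p,q))
d,m2=mask("wrist","drawer_unit",(.62,-.088,.07)); u=m2|m; print("unit",*fit([(d,u,m)],[box(.11,.1,.09,.003)],(.62,-.088,-.026)))
E
```

```text
time_s: 13.4
position: [0.6169, -0.2161, 0.295]
t 13.4 p [ 616.9 -216.1  295. ] th 88.48 J [-29.  30.  74.   0.  76. -28.] F [ 0.2  1.4 -0.9] op 87.4 gf 0.0
drawer_unit []
card_case [([0.619, -0.0924, 0.0908], 0.98)]
card_case [ 0.6205 -0.0891 -0.0365] 137.4 [4107]
unit [ 0.62   -0.0891 -0.0209] 294.4 [8104]
```

View pics/w3.png

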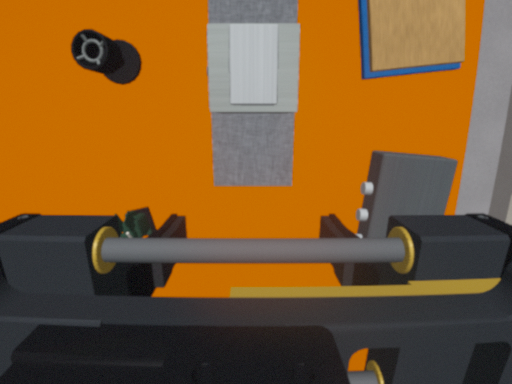

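The case sits centred on the unit: the case spans columns 230–277 and the unit 208–299, and the fits agree to about 0.5 mm. Dragon next.

```bash
python3 -m jog '-44 -38 0 0 0 0 87;-44 -38 0 0 0 0 87;-44 -38 0 0 0 0 87;-44 -38 0 0 0 0 87;-44 -38 0 0 0 0 87;0 0 0 0 0 0 87;0 0 0 0 0 0 87;0 0 0 0 0 0 87'|head -1
python3 - <<'E'
from h import *
where()
d=capture("wrist")
print([(np.round(r["at"],4).tolist(),round(r["conf"],2)) for r in place_of("wrist","dragon")])
p=proj(d,[(.422,-.315,.02)])[0];print(p)
u,v=np.int32(p); c=d["color"][max(v-60,0):v+60,max(u-60,0):u+60]; cv2.imwrite("pics/w4.png",cv2.resize(c,None,fx=5,fy=5,interpolation=cv2.INTER_CUBIC)[:,:,::-1]); print(max(u-60,0),max(v-60,0))
d,m=mask("wrist","dragon",(.422,-.315,.03))
parts=[box(.05,.04,.006),box(.028,.03,.046)+[.002,0,0]]
print(m.sum())
for y0 in(1.2,1.5,1.8): print(*fit([(d,m,m&False)],parts,(.422,-.315,y0)))
E
```

```text
time_s: 14.75
t 14.75 p [ 423.  -430.2  295.1] th 88.63 J [-56.  26.  82.   0.  73. -55.] F [ 0.6 -0.6 -0.4] op 87.4 gf 0.0
[([0.4201, -0.3128, -0.0024], 0.89)]
[250.50481257  85.86185164]
190 25
1048
[ 0.42   -0.3147  1.765 ] 152.2 [1048]
[ 0.4198 -0.3141  1.77  ] 151.6 [1048]
[ 0.4199 -0.3142  1.7857] 150.6 [1048]
```

View pics/w4.png

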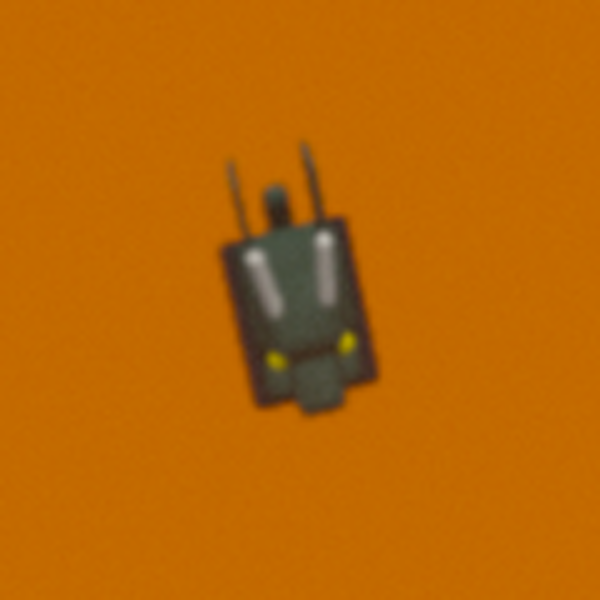

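The dragon faces down the picture (-y, slightly +x). Its base corners are at crop (222,247), (342,218), (378,380) and (258,406).

Run:
```python
from h import *
d=capture("wrist")
c=np.array([(222,247),(342,218),(378,380),(258,406)],float)
g=ground(d,(c+.5)/5-.5+[190,25],.004)*1000
print(g.round(1).tolist(),g.mean(0).round(1),[np.hypot(*(g[i]-g[i-1])).round(1) for i in range(4)])
f=(g[2]+g[3]-g[0]-g[1]); print("yaw",np.arctan2(-f[1],-f[0]))
```

```text
[[397.4, -296.1], [433.6, -288.8], [443.8, -335.9], [406.7, -342.7]] [ 420.3 -315.9] [np.float64(47.5), np.float64(37.0), np.float64(48.1), np.float64(37.7)]
yaw 1.7754822676245394
```

```bash
python3 -m jog '0 0 0 0 0 -0.114 87;0 0 0 0 0 -0.114 87;38.3 6.9 0 0 0 0 87;38.3 6.9 0 0 0 0 87;38.3 6.9 0 0 0 0 87;0 0 45 0 0 0 87;0 0 45 0 0 0 87;0 0 45 0 0 0 87;0 0 40 0 0 0 87;0 0 25 0 0 0 87;0 0 0 0 0 0 87;0 0 0 0 0 0 87'|head -1; python3 -c "from h import *;where()"
```

```text
time_s: 16.5
t 16.5 p [ 419.8 -315.3   96. ] th 101.6 J [-49.  36. 104.   0.  41. -61.] F [ 0.3 -0.3 -0.5] op 87.1 gf 0.0
```

```bash
python3 -m jog '1.8 0 25 0 0 0 87;0 0 20 0 0 0 87;0 0 12 0 0 0 87;0 0 6 0 0 0 87;0 0 0 0 0 0 87;0 0 0 0 0 0 87'|head -2; python3 -m jog '0 0 0 0 0 0 60;0 0 0 0 0 0 40;0 0 0 0 0 0 20;0 0 0 0 0 0 20;0 0 0 0 0 0 20;0 0 0 0 0 0 20;0 0 0 0 0 0 20;0 0 0 0 0 0 20'|head -1;  python3 -c "from h import *;where()"
```

```text
time_s: 17.25
position: [0.4191, -0.3134, 0.0327]
time_s: 18.25
t 18.25 p [ 418.8 -313.1   32.1] th 101.58 J [-49.  43. 105.   0.  32. -61.] F [0.8 1.2 0.1] op 29.9 gf 30.0
```

```bash
python3 -m jog '0 0 -20 0 0 0 20;0 0 -45 0 0 0.18 20;0 0 -45 0 0 0.18 20;0 0 -45 0 0 0.18 20;0 0 -45 0 0 0.18 20;0 0 -18 0 0 0.18 20;0 0 0 0 0 0.18 20;0 0 0 0 0 0.18 20;0 0 0 0 0 0.18 20;0 0 0 0 0 0.18 20;0 0 0 0 0 0.18 20;0 0 0 0 0 0 20'|head -1;python3 -m jog '33 -38.2 0 0 0 0 20;33 -38.2 0 0 0 0 20;33 -38.2 0 0 0 0 20;33 -38.2 0 0 0 0 20;33 -38.2 0 0 0 0 20;33 -38.2 0 0 0 0 20;0 0 0 0 0 0 20;0 0 0 0 0 0 20;0 0 0 0 0 0 20;0 0 0 0 0 0 20'|head -1;  python3 -c "from h import *;where()
for c in('scene','side','wrist'): cv2.imwrite(f'pics/{c}5.png',capture(c)['color'][:,:,::-1])"
```

```text
time_s: 19.75
time_s: 21.0
t 21.0 p [622.3 -90.4 250.2] th -1.63 J [-18.  30.  81.  -0.  69.  73.] F [ 0.2 -0.5 -0.6] op 30.2 gf 30.0
```

View pics/wrist5.png

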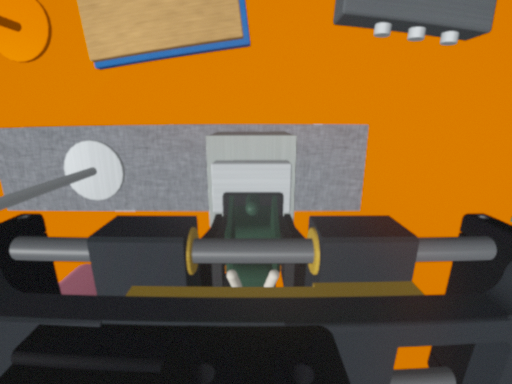

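The dragon is held over the case and faces the robot (back of base at row 193, columns 223–284). The case's far edge is at row 162, columns 211–291, and the unit's is at row 134, columns 207–296.

Run:
```python
from h import *
d=capture("wrist");P=lambda px,z:(ground(d,px,z)*1000).round(1).tolist()
print("unit",P([[207,135],[296,135],[251,133.5]],.093))
print("case",P([[211.5,166],[290.5,166],[211.5,200],[291.5,200],[251,161.5]],.117))
for z in(.218,.224):print("dragon",P([[222.5,198],[284.5,198],[253,192.5]],z))
```

```text
unit [[675.5, -42.5], [672.8, -139.5], [675.7, -90.5]]
case [[645.3, -49.0], [643.0, -130.4], [608.7, -46.5], [606.3, -131.8], [648.8, -89.8]]
dragon [[640.8, -71.0], [639.7, -112.6], [644.1, -91.6]]
dragon [[642.6, -71.8], [641.5, -111.9], [645.8, -91.6]]
```

```bash
python3 -m jog '1 -1.6 25 0 0 0 20;0 0 30 0 0 0 20;0 0 25 0 0 0 20;0 0 12 0 0 0 20;0 0 4 0 0 0 20;0 0 0 0 0 0 20;0 0 0 0 0 0 20;0 0 0 0 0 0 20'|sed -n '2p;4p';  python3 -m jog '0 0 1 0 0 0 20;0 0 1 0 0 0 20;0 0 0.7 0 0 0 20;0 0 0 0 0 0 20;0 0 0 0 0 0 20'|sed -n '2p;4p'
```

```text
position: [0.6244, -0.0879, 0.155]
force: [-0.5, 0.2, -0.6]
position: [0.624, -0.0878, 0.1514]
force: [-0.3, 0.1, -1.8]
```

```bash
python3 -m jog '-0.7 0.8 0.5 0 0 0 20;0 0 0.5 0 0 0 20;0 0 0.5 0 0 0 20;0 0 0 0 0 0 20;0 0 0 0 0 0 20'|sed -n '2p;4p';  python3 -m jog '0 0 0.6 0 0 0 20;0 0 0 0 0 0 20'|sed -n '2p;4p';  python3 -m jog '0 0 0.6 0 0 0 20;0 0 0 0 0 0 20'|sed -n '2p;4p'
```

```text
position: [0.6233, -0.0886, 0.15]
force: [0.1, -1.1, -0.5]
position: [0.6232, -0.0885, 0.1493]
force: [0.4, 0.2, -1.5]
position: [0.6233, -0.0886, 0.1491]
force: [-1.2, 0.8, 2.5]
```

```bash
python3 -m jog '0 0 0 0 0 0 40;0 0 0 0 0 0 60;0 0 0 0 0 0 60;0 0 0 0 0 0 60;0 0 -10 0 0 0 60;0 0 -40 0 0 0 60;0 0 -50 0 0 0 87;0 0 -50 0 0 0 87;-40 0 0 0 0 0 87;-50 0 0 0 0 0 87;-50 0 0 0 0 0 87;0 0 0 0 0 0 87'|head -2
python3 - <<'E'
from h import *
where()
d=capture("wrist");cv2.imwrite("pics/w6.png",d["color"][:,:,::-1])
s=capture("side");cv2.imwrite("pics/s6.png",cv2.resize(s["color"][120:240,220:380],None,fx=4,fy=4,interpolation=cv2.INTER_CUBIC)[:,:,::-1])
for c in("wrist","side"): 
  for n in("card_case","dragon","shock_mount"): print(c,n,[(np.round(r["at"],4).tolist(),round(r["conf"],2)) for r in place_of(c,n)][:2])
E
```

```text
time_s: 25.45
position: [0.4792, -0.0836, 0.2991]
t 25.45 p [479.2 -83.6 299.1] th -1.61 J [-23.  16.  97.  -0.  67.  69.] F [ 0.5 -0.8  0.4] op 87.0 gf 0.0
wrist card_case [([0.6242, -0.088, 0.1179], 0.21)]
wrist dragon [([0.6238, -0.0888, 0.118], 0.76), ([0.4291, 0.0779, 0.0005], 0.71)]
wrist shock_mount [([0.4232, -0.0533, -0.0014], 0.72)]
side card_case [([0.6165, -0.0885, 0.0946], 0.54)]
side dragon [([0.6215, -0.0887, 0.1127], 0.82)]
side shock_mount [([0.4178, -0.0578, -0.0011], 0.71)]
```

View pics/w6.png

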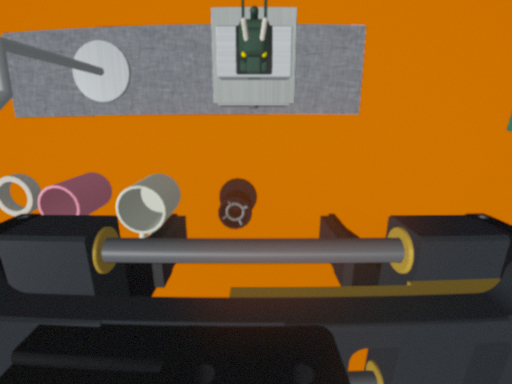

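View pics/s6.png

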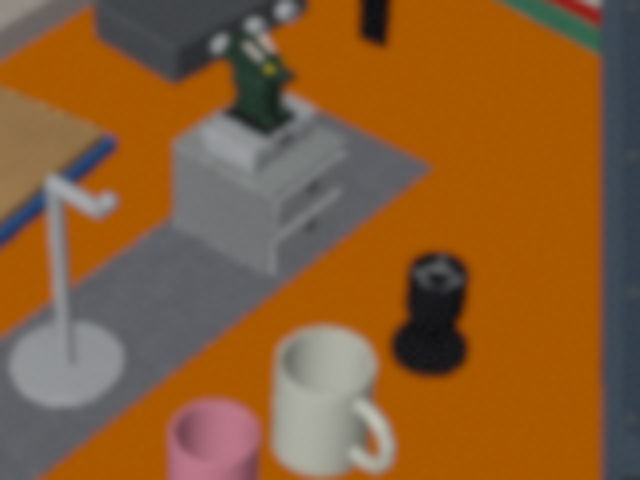

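The wrist view shows the dragon centred on the case at (253,55), facing down the picture toward the robot. The mount is at (237,205) and upright, and the mug and tape are untouched. The side view confirms it.

```bash
python3 - <<'E'
from h import *
parts=[cyl(.032,0,.009),cyl(.009,0,.05),cyl(.024,.048,.086)]
d,m=mask("wrist","shock_mount",(.421,-.055,.04)); print(*fit([(d,m,m&False)],parts,(.421,-.055,0),False), ground(d,[[236,214]],.086))
p=[cyl(.045,.003,.011)]
d,m=mask("wrist","headphone_hook",(.625,.145,.01)); print(None if m is None else m.sum())
g=d["color"][40:105,70:135].astype(int); w=(g.max(2)-g.min(2)<25)&(g.min(2)>150); print("hook base",ground(d,[np.argwhere(w).mean(0)[::-1]+[70,40]],.011))
print([(np.round(r["at"],4).tolist(),round(r["conf"],2)) for r in place_of("wrist","headphone_hook")])
E
python3 -m jog '0 0 0 0 0 -0.1748 87;0 0 0 0 0 -0.1748 87;0 0 0 0 0 -0.1748 87;0 0 0 0 0 -0.1748 87;0 0 0 0 0 -0.1748 87;0 0 0 0 0 -0.1748 87;0 0 0 0 0 -0.1748 87;0 0 0 0 0 -0.1748 87;0 0 0 0 0 -0.1748 87;0 0 0 0 0 0 87;0 0 0 0 0 0 87'|head -1;  python3 -c "from h import *;where()"
```

```text
time_s: 27.32
t 27.32 p [483.4 -84.8 298.7] th 88.44 J [-23.  16.  97.   0.  67. -21.] F [-0.1 -0.6 -0.5] op 86.8 gf 0.0Traceback (most recent call last):
  File "<stdin>", line 3, in <module>
TypeError: unsupported operand type(s) for &: 'NoneType' and 'bool'
```

Run:
```python
from h import *
parts=[cyl(.032,0,.009),cyl(.009,0,.05),cyl(.024,.048,.086)]
d=capture("wrist"); cv2.imwrite("pics/w7.png",d["color"][:,:,::-1])
L=trace("wrist","shock_mount"); print([(np.round(r["at"],4).tolist(),round(r["conf"],2)) for r in place_of("wrist","shock_mount")])
L+=trace("wrist","shock_mount")
p=proj(d,[(.421,-.055,.04)])[0]; print(p)
L=[t["pixels"] for t in L if np.hypot(*(np.argwhere(t["pixels"]).mean(0)[::-1]-p))<25]
for m in L: print(m.sum(),*fit([(d,m,np.zeros_like(m))],parts,(.421,-.055,0),False))
g=d["color"].astype(int); 
gr=g.max(2)<70; u,v=p.astype(int); w=np.zeros_like(gr); w[max(0,v-45):v+40,u-45:u+45]=gr[max(0,v-45):v+40,u-45:u+45]; print("dark",w.sum(),*fit([(d,w,np.zeros_like(w))],parts,(.421,-.055,0),False))
print([(np.round(r["at"],4).tolist(),round(r["conf"],2)) for r in place_of("wrist","headphone_hook")])
```

```text
[([0.4219, -0.0518, -0.0014], 0.62)]
[210.27989995 146.74719716]
1518 [ 0.4202 -0.0574  0.0844] 81.7 [1518]
1518 [ 0.4202 -0.0574  0.0844] 81.7 [1518]
dark 112 [ 0.4246 -0.0548  0.1231] 1461.3 [112]
[([0.6265, 0.1454, 0.0038], 0.67)]
```

```bash
python3 -m jog '13.5 -31.7 0 0 0 0 87;13.5 -31.7 0 0 0 0 87;0 0 40 0 0 0 87;0 0 45 0 0 0 87;0 0 45 0 0 0 87;0 0 40 0 0 0 87;0 0 20 0 0 0 87;0 0 0 0 0 0 87;0 0 0 0 0 0 87'|head -2
```

```text
time_s: 28.7
position: [0.4212, -0.0564, 0.1093]
```

```bash
python3 -m jog '0 0 20 0 0 0 87;0 0 12 0 0 0 87;0 0 5 0 0 0 87;0 0 0 0 0 0 87;0 0 0 0 0 0 60;0 0 0 0 0 0 40;0 0 0 0 0 0 40;0 0 0 0 0 0 40;0 0 0 0 0 0 40;0 0 0 0 0 0 40'|head -1;  python3 -c "from h import *;where()"
```

```text
time_s: 29.95
t 29.95 p [420.6 -56.2  71.8] th 88.58 J [-23.  35. 119.   0.  27. -21.] F [-0.6  0.6  1. ] op 47.7 gf 30.0
```

```bash
python3 -m jog '0 0 -15 0 0 0 40;0 0 -50 0 0 0 40;0 0 -50 0 0 0 40;45 0 -10 0 0 0 40;45 0 0 0 0 0 40;0 49.8 0 0 0 0 40;0 49.8 0 0 0 0 40;0 49.8 0 0 0 0 40;0 49.8 0 0 0 0 40;0 0 0 0 0 0 40;0 0 0 0 0 0 40;0 0 0 0 0 0 40'|head -1
python3 - <<'E'
from h import *
where(); d=capture("wrist");cv2.imwrite("pics/w8.png",d["color"][:,:,::-1])
E
```

```text
time_s: 31.45
t 31.45 p [620.1  29.1 196.3] th 88.58 J [-8. 33. 85. -0. 62. -6.] F [-0.2  0.2 -1.1] op 47.8 gf 30.0
```

View pics/w8.png

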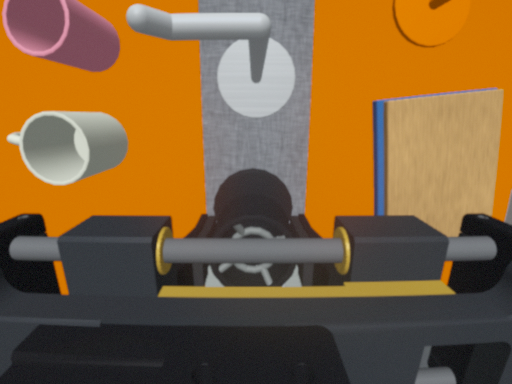

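The mount is held over the runner with its base disc at columns 214–291. The hook's base is centred at (256,77), and the runner spans columns 204–308 at row 150.

Run:
```python
from h import *
d=capture("wrist");P=lambda px,z:(ground(d,px,z)*1000).round(1).tolist()
print("hook L,R,near",P([[217.5,77],[295,77],[256,117.5]],.011))
print("runner",P([[204,150],[308,150],[201,100],[311,100]],.003))
print("mount L,R,far",P([[213.5,203],[292,203],[252,168.5]],.1335))
```

```text
hook L,R,near [[582.3, 145.0], [670.6, 142.9], [625.2, 98.9]]
runner [[559.9, 61.4], [688.9, 58.3], [560.3, 120.9], [691.1, 117.7]]
mount L,R,far [[588.7, 33.9], [651.1, 32.4], [620.0, 60.9]]
```

```bash
python3 -m jog '0 2.7 30 0 0 0 40;0 0 35 0 0 0 40;0 0 30 0 0 0 40;0 0 15 0 0 0 40;0 0 7 0 0 0 40;0 0 0 0 0 0 40;0 0 0 0 0 0 40;0 0 0 0 0 0 40'|sed -n '2p;4p'; python3 -m jog '0 0 1 0 0 0 40;0 0 0.5 0 0 0 40;0 0 0 0 0 0 40;0 0 0 0 0 0 40'|sed -n '2p;4p'
```

```text
position: [0.6253, 0.0287, 0.0807]
force: [0.4, -0.4, -0.6]
position: [0.6247, 0.0288, 0.0782]
force: [-0.1, 0.4, -1.2]
```

```bash
python3 -m jog '0 -1.7 1 0 0 0 40;0 0 0.7 0 0 0 40;0 0 0.7 0 0 0 40;0 0 0 0 0 0 40;0 0 0 0 0 0 40'|sed -n '2p;4p'; python3 -m jog '0 0 0.6 0 0 0 40;0 0 0 0 0 0 40'|sed -n '2p;4p'; python3 -m jog '0 0 0.6 0 0 0 40;0 0 0 0 0 0 40'|sed -n '2p;4p'
```

```text
position: [0.623, 0.0288, 0.0758]
force: [-0.6, 0.9, -0.4]
position: [0.6229, 0.0288, 0.0752]
force: [-0.3, 0.4, -1.3]
position: [0.623, 0.0289, 0.0749]
force: [-0.7, 0.2, 0.3]
```

```bash
python3 -m jog '0 0 0.5 0 0 0 40;0 0 0 0 0 0 60;0 0 0 0 0 0 75;0 0 0 0 0 0 80;0 0 -20 0 0 0 80;0 0 -50 0 0 0 87;0 0 -50 0 0 0 87;0 0 -50 0 0 0 87;0 0 -45 0 0 0 87;0 0 0 0 0 0 87'|head -2; python3 -m jog '21.6 -46 0 0 0 0 87;21.6 -46 0 0 0 0 87;21.6 -46 0 0 0 0 87;21.6 -46 0 0 0 0 87;0 0 0 0 0 0 87;0 0 0 0 0 0 87;0 0 0 0 0 0 87'|head -1;python3 - <<'E'
from h import *
where(); d=capture("wrist");cv2.imwrite("pics/w9.png",d["color"][:,:,::-1])
for n in("pencil_holder","shock_mount","mug"): print(n,[(np.round(r["at"],4).tolist(),round(r["conf"],2)) for r in place_of("wrist",n)][:2])
d,m=mask("wrist","pencil_holder",(.441,.189,.05)); 
if m is not None: print(*fit([(d,m,np.zeros_like(m))],[cyl(.031,0,.095)],(.441,.189,0),False))
for c in("scene","side"): print(c,[(np.round(r["at"],4).tolist(),round(r["conf"],2)) for r in (capture(c),place_of(c,"shock_mount"))[1]][:2])
E
```

```text
time_s: 35.42
position: [0.6254, 0.0285, 0.2939]
time_s: 36.3
t 36.3 p [442.5 119.3 288.9] th 88.53 J [  1.  14. 102.  -0.  64.   3.] F [-0.4 -0.3 -0.5] op 87.2 gf 0.0
pencil_holder [([0.4401, 0.1892, 0.0], 0.91)]
shock_mount [([0.6218, 0.0335, 0.0029], 0.87)]
mug [([0.4305, 0.0766, -0.0012], 0.92)]
[0.4387 0.1886 0.0865] 53.0 [2129]
scene [([0.6192, 0.0295, 0.0046], 0.8)]
side [([0.6199, 0.029, 0.0017], 0.96)]
```

View pics/w9.png

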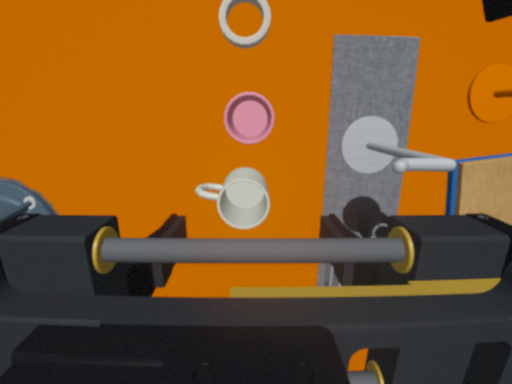

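The pink holder is at (249,118), clear of the mug (243,197) and the tape (244,20). The mount stands upright on the runner at (365,213).

```bash
python3 -m jog '34.7 -1.9 0 0 0 0 87;34.7 -1.9 0 0 0 0 87;0 0 35 0 0 0 87;0 0 45 0 0 0 87;0 0 45 0 0 0 87;0 0 25 0 0 0 87;0 0 0 0 0 0 87;0 0 0 0 0 0 87'|head -2
```

```text
time_s: 37.8
position: [0.4399, 0.1894, 0.1399]
```

```bash
python3 -m jog '0 0 30 0 0 0 87;0 0 25 0 0 0 87;0 0 13 0 0 0 87;0 0 5 0 0 0 87;0 0 0 0 0 0 87;0 0 0 0 0 0 70;0 0 0 0 0 0 50;0 0 0 0 0 0 50;0 0 0 0 0 0 50;0 0 0 0 0 0 50'|head -1;  python3 -c "from h import *;where()"
```

```text
time_s: 39.05
t 39.05 p [439.5 189.3  66.4] th 88.58 J [ 10.  37. 111.   0.  32.  11.] F [ 1.3 -0.4  3.2] op 62.3 gf 30.0
```

```bash
python3 -m jog '0 0 -20 0 0 0 50;0 0 -54 0 0 0 50;0 0 -54 0 0 0 50;0 0 -54 0 0 0 50;0 0 -54 0 0 0 50;-45 0 0 0 0 0 50;-50 0 0 0 0 0 50;-50 0 0 0 0 0 50;-50 0 0 0 0 0 50;-50 0 0 0 0 0 50;-50 0 0 0 0 0 50;-50 0 0 0 0 0 50'|head -2; python3 -m jog '-40 0 0 0 0 0 50;0 46.8 0 0 0 0 50;0 46.8 0 0 0 0 50;0 46.8 0 0 0 0 50;0 46.8 0 0 0 0 50;0 0 0 0 0 0 50;0 0 0 0 0 0 50;0 0 0 0 0 0 50'|head -2
python3 - <<'E'
from h import *
where(); d=capture("wrist");cv2.imwrite("pics/w10.png",d["color"][:,:,::-1])
E
```

```text
time_s: 40.55
position: [0.4294, -0.1567, 0.3013]
time_s: 41.55
position: [0.6152, -0.2, 0.3017]
t 41.55 p [ 615.2 -200.   301.7] th 88.55 J [-28.  29.  75.  -0.  76. -26.] F [-0.1 -0.2 -1.9] op 62.0 gf 30.0
```

View pics/w10.png

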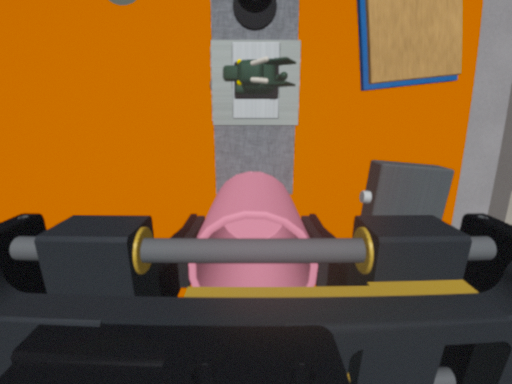

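The holder is held over the runner end. The unit's near top edge is at row 125, the runner spans columns 216–295 at row 150, and the cup's far bottom edge is at row 172.

```bash
python3 - <<'E'
from h import *
d=capture("wrist");P=lambda px,z:(ground(d,px,z)*1000).round(1).tolist()
print("unit near",P([[211.5,122],[299.5,122],[255,125.5]],.093))
print("runner",P([[215.5,150],[295,150]],.003)); print("cup far",P([[254,171.5]],.2353))
E
python3 -m jog '0 0 40 0 0 0 50;0 0 50 0 0 0 50;0 0 50 0 0 0 50;0 0 40 0 0 0 50;0 0 20 0 0 0 50;0 0 0 0 0 0 50;0 0 0 0 0 0 50;0 0 0 0 0 0 50'|head -2
```

```text
unit near [[564.1, -134.3], [675.6, -137.1], [619.1, -140.1]]
runner [[554.3, -180.0], [684.1, -183.2]]
cup far [[616.6, -171.4]]
time_s: 42.65
position: [0.6176, -0.2009, 0.104]
```

```bash
python3 -m jog '1 0 15 0 0 0 50;0 0 10 0 0 0 50;0 0 4 0 0 0 50;0 0 2 0 0 0 50;0 0 0 0 0 0 50;0 0 0 0 0 0 50;0 0 0 0 0 0 50'|sed -n '2p;4p'; python3 -m jog '0 0 1 0 0 0 50;0 0 0.6 0 0 0 50;0 0 0 0 0 0 50;0 0 0 0 0 0 50'|sed -n '2p;4p';python3 -m jog '0 0 0.7 0 0 0 50;0 0 0 0 0 0 50'|sed -n '2p;4p'
```

```text
position: [0.6169, -0.1994, 0.0715]
force: [0.3, -0.3, -2.9]
position: [0.6167, -0.1993, 0.0695]
force: [1.4, -0.5, -2.2]
position: [0.6167, -0.1993, 0.0695]
force: [-1.2, 0.5, 3.0]
```

```bash
python3 -m jog '0 0 0 0 0 0 70;0 0 0 0 0 0 87;0 0 0 0 0 0 87;0 0 0 0 0 0 87;0 0 -20 0 0 0 87;0 0 -50 0 0 0 87;0 0 -50 0 0 0 87;0 0 -50 0 0 0 87;0 0 -50 0 0 0 87;-50 0 0 0 0 0 87;-50 0 0 0 0 0 87;-50 0 0 0 0 0 87'|head -2;python3 -m jog '-50 0 0 0 0 0 87;0 0 0 0 0 0 87;0 0 0 0 0 0 87'|head -1
python3 - <<'E'
from h import *
where()
for c in("wrist","scene","side"):
  d=capture(c)
  for n in("pencil_holder","shock_mount","dragon","mug","tape_roll","card_case","drawer_unit"): print(c,n,[(np.round(r["at"],4).tolist(),round(r["conf"],2)) for r in place_of(c,n)][:1])
  im=d["color"]; im={"wrist":im,"scene":im[100:300,130:350],"side":im[90:270,170:380]}[c]
  cv2.imwrite(f"pics/f_{c}.png",cv2.resize(im,None,fx=1.2 if c=="wrist" else 2.7,fy=1.2 if c=="wrist" else 2.7,interpolation=cv2.INTER_CUBIC)[:,:,::-1])
E
```

```text
time_s: 45.78
position: [0.613, -0.3504, 0.2911]
time_s: 46.15
t 46.15 p [ 611.5 -398.8  289.6] th 88.56 J [-42.  37.  62.   0.  81. -40.] F [-0.3  0.3  0.3] op 87.3 gf 0.0
wrist pencil_holder [([0.6151, -0.1999, -0.0023], 0.91)]
wrist shock_mount []
wrist dragon []
wrist mug []
wrist tape_roll []
wrist card_case []
wrist drawer_unit []
scene pencil_holder [([0.618, -0.1986, 0.005], 0.56)]
scene shock_mount [([0.6209, 0.0309, 0.0045], 0.9)]
scene dragon [([0.6189, -0.0901, 0.1147], 0.74)]
scene mug [([0.4246, 0.0779, -0.0009], 0.94)]
scene tape_roll [([0.4394, 0.3247, -0.0002], 0.75)]
scene card_case [([0.6153, -0.0891, 0.0909], 0.84)]
scene drawer_unit [([0.6188, -0.0834, 0.0005], 0.65)]
side pencil_holder [([0.6154, -0.198, 0.0012], 0.88)]
side shock_mount [([0.6229, 0.0297, 0.0035], 0.7)]
side dragon [([0.6238, -0.0873, 0.1129], 0.7)]
side mug [([0.4293, 0.0757, 0.004], 0.63)]
side tape_roll [([0.4387, 0.324, -0.0023], 0.9)]
side card_case [([0.6171, -0.0869, 0.0931], 0.69)]
side drawer_unit [([0.6216, -0.0882, 0.0062], 0.71)]
```

View pics/f_scene.png

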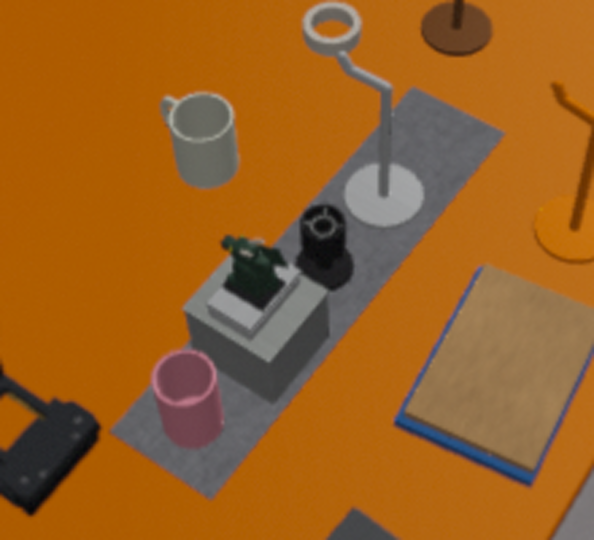

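View pics/f_wrist.png

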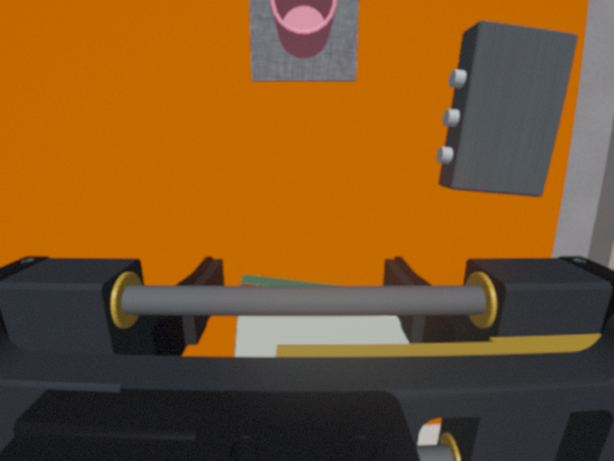

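The final views show the whole row upright: holder at (188,400), unit with case and dragon at (255,300), mount at (325,245), hook at (385,195). The holder is centred on the runner, and the mug and tape are unmoved. Handing in.

```bash
python3 -c "
from rig import *
print(hand_in())"
```

```text
the job is handed in; nothing more can be done
None
```

The row is set out and handed in at about 46 s: case and dragon centred on the drawer unit with the dragon facing the robot, the mount midway to the silver hook, the pencil holder about 3 cm from the unit's other side, nothing toppled, and the mug and tape roll not moved.

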